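# Empty the dryer-ball drum into its catch tray

### The job

Slide the white catch tray by its red pull squarely in under the blue drum until its far end meets the rear stop bar. Then wind the drum's red crank handle over the top until the drum's orange-edged port faces straight down, so that both dryer balls drop into the tray, and leave everything so. Leave the timer, the cup, the glass jar and the soap bar where they stand.

Things in the scene. Friction and masses are not known exactly. Their poses are not given: they have to be found in the camera images.
- stand: fixed white and grey cradle of the drum. Origin on the table below the axle, midway between its two feet; z up. Local x is the way the tray goes in (open front at -x), local y runs along the axle, the crank is at the -y end. Feet: 220 mm long in x, 20 wide, 22 high, at y = -100 and +100 mm, 180 mm free between them. Tray home: its origin within a few mm of this one, axes parallel
- guard_bar (a point): middle of the steel bar (14 mm thick, along the stand's y) that crosses the stand's open front at x = -110 mm, z = 170 mm, on two posts at y = -100 and +100 mm. With the tray home it stands right over the tray's pull, so the tool must lean back to the stand's -x by 30 to 45 degrees there; the tray passes under it
- rear_stop (a point): middle of the rear stop bar (16 mm thick, along the stand's y), at x = 94 mm, z = 30 mm of the stand; the tray is home when its far wall meets this bar
- axle (a point): centre of the drum on its axle, 185 mm above the stand's origin. The drum is 164 mm in diameter over its white end discs, 148 mm long; its underside is 103 mm above the table
- drum (a joint): angle of the drum about the stand's +y, rad. 0: port straight up, crank handle level on the front (-x) side. Grows as the handle goes up and over to the rear (+x): 1.57 handle at the top; 3.14 port straight down, handle level at the rear. Starts near 0. Stops at -0.8 and 3.6. Friction (0.14 N m, 2 N at the handle) holds it where it is left
- port (a point): middle of the port, the orange-edged opening in the blue drum wall, 75 mm from the axle; the opening is 136 mm long and about 90 mm wide. The balls fall out when it comes near the bottom
- crank_grip (a point): place to hold the red crank handle: a round bar 22 mm thick, 100 mm long, parallel to the axle, 70 mm from the axle line. Point on the bar's centre line, 57 mm out from the flat crank arm, 43 mm from the free end, at 192 mm from the drum's middle in the stand's -y. The bar is fixed to the drum and turns with it, so it rolls between the fingers
- tray: loose white open tray, 170 mm long in its x, 156 mm wide in its y, 50 mm high, walls 4 mm, about 0.35 kg. Origin: centre of the underside, z up. The red pull is on its -x end; +x goes in first
- tray_pull (a point): middle of the red pull: a bar 38 mm long (tray x), 18 mm wide (tray y) and 26 mm high, its centre 31 mm above the tray's underside and 104 mm from the tray's origin in the tray's -x
- ball_green: green knobbly dryer ball, 56 mm in diameter, 0.05 kg, loose in the drum; origin at its centre
- ball_yellow: yellow knobbly dryer ball, as the green one
- timer: bystander: red and cream wind-up timer, 64 mm across, 54 mm high; origin under its centre
- cup: bystander: blue dosing cup, 57 mm across, 54 mm high; origin under its centre
- jar: bystander: glass jar with grey lid, 68 mm across, 102 mm high; origin under its centre
- bar: bystander: bar of soap, 45 x 71 x 24 mm; origin under its centre
Not all that is in view belongs to the job. Several things have the shape of the ball_green; the one meant has the colours described above.

How it is judged:
By the outcome, as a careful person would: the job done as asked, in the order asked, and still so for the second after the job is handed in, with the robot touching nothing.
It also fails if it takes over 67 s, if anything falls off the work surface, if the arm or the gripper's body presses on something with over 40 N, if the wrist force passes 120 N, or if a joint passes its speed limit or range.

### The arm

A 7-joint arm with a two-finger parallel gripper is mounted at the origin on a cart in front of the work surface, level with it; the furniture and walls round the work are solid. World frame = base frame: x ahead of the robot, y to its left, z up, the work surface at z = 0. Lengths are in m, angles in rad, forces in N, time in s.
With the tool pointing down it reaches from about 0.425 to 1.025 m from the base axis. Payload 9.4 kg.
Tool frame: the origin (TCP) lies midway between the tips of the shut fingers; the grasp point (between the pads) lies 19 mm behind it (robot.grip_depth is the z of the grasp point in the tool frame, in m); z points along the fingers, y is the line along which they close (so a half turn about z gives the same grasp; the last joint's range is limited). The gripper opens to 85 mm and grips with 20 to 120 N. Pads are 22 mm wide; open, the fingers measure 114 mm over their backs; the gripper's body (76 mm by 85 mm) begins 54 mm behind the grasp point. The pads swing forward as they close: fully open they stand 13 mm farther back than shut.
Start: joints at [-1.249, 0.599, -0.003, 1.599, 0.002, 0.943, -0.08], TCP at [0.282, 0.668, 0.231] pointing down, gripper open.
Joint ranges: [-2.57, 2.57], [-0.35, 1.97], [-1.29, 1.29], [0.11, 2.56], [-1.05, 4.19], [0.11, 1.86], [-2.63, 2.63]. Speed limits (rad/s): [2.22, 2.22, 3.01, 3.01, 3.14, 3.14, 3.14].

### API

Orientations are given as a unit quaternion [x, y, z, w].
In Python, from station import robot, vision, ticket gives the robot as it stands.
- The arm moves only by the tool arm_command, never from a script. Its argument "moves" is one flat list of numbers, 7 for each row, row after row: the shift along the tool's x, y, z in units of 50 mm (1.0 is 50 mm), then the turn, a rotation vector about the tool's x, y, z in units of 8 degrees (1.0 is 8 degrees), then the finger opening in mm, from 0 to 85.4. A call has exactly 8 rows; each row is the pose to reach, as a shift and turn from the pose commanded when the call began, along the tool's axes at that moment; what a row does not reach only later rows make up. A row lasts 1/10 s, in which the tool goes at most 50 mm and 8.59 degrees, less where a joint would pass 70% of its speed; a pose out of reach is approached as far as the arm can. A call with a gripper value outside its range is refused whole. The fingers move at their own pace and stop on an object; "newtons" is the grip in N (left out, the last holds). Time passes only in rows, so rows that repeat a pose let the fingers close, or fill a call up. It gives the time, the measured TCP pose, the force, the opening and the grip force at its end, in the units of the state.
- robot.sense(): the state, without advancing time (a new reading comes with each control period).
- vision.camera(name): name is "scene" or "top" or "wrist"; returns (picture, depth): 420x560x3 uint8, blue, green, red; 420x560 float32, m along the optical axis (not along the pixel's ray), 0 where there is no reading.
- vision.camera_info(name): a dict with "K" (3x3 intrinsics, pixels), "R" (3x3) and "t" (3): a world point X has camera coordinates R X + t; the wrist camera has in their place "T_tool_cam" (4x4, takes a point from camera to tool coordinates, whose origin is the TCP and whose axes are the flange's). Camera axes: x right, y down, z forward; pixel columns grow to the right and rows downward; lengths in m; the calibration is good to about 2 mm. A picture is of the moment at which its call begins: read the wrist's pose just before it. camera_info takes no time and is no camera call.
- ticket.close_job(): hands the job in; it is judged then, once.
The state is a dict: "t": time; "joint_pos": joint angles; "dq": joint speeds; "effort": joint torques, N m; "tcp_pos": TCP position; "tool_rot": TCP orientation; "wrist_force": force on the tool from outside, world axes, zero at the start; "wrist_torque": the same for the moment, N m; "width": finger opening in m; "grasp_force": force on a finger pad.
Only numpy, scipy, OpenCV 4.12 (cv2) and the standard library are available. Lean on these libraries where they do the work, as an engineer would, in place of code of your own. Each camera call takes 0.05 s, during which the arm holds its last target. There are 200 camera calls.

## Working session

There is one attempt and no reset: what is moved stays moved. The work goes in short steps, Python scripts to look and compute and a tool call to move; the robot and the scene stay as the last step left them, time stands still between calls to the robot, and variables do not carry over. Pictures are saved under pics/ and viewed, at most 10 in all, crops included, and the job is handed in when it is done.

Besides the shell and the picture viewer there is one more tool, called after "Request:" as a command line: name --argument value ..., lists and objects as JSON in quotes. arm_command: Moves the arm, as the interface text tells. Its arguments: {"type":"object","properties":{"moves":{"type":"array"},"newtons":{"type":"number"}},"required":["moves"]}

```bash
ls; mkdir -p pics; cat > h.py <<'E'
import numpy as np, cv2
from station import robot, vision, ticket
from scipy.spatial.transform import Rotation as Rn
def pt(d,ci,u,v,r=2):
    w=d[v-r:v+r+1,u-r:u+r+1]; z=np.median(w[w>0]) if (w>0).any() else 0
    c=z*np.linalg.inv(ci["K"])@[u,v,1]
    return ci["R"].T@(c-ci["t"])
E
python3 - <<'E'
from h import *
for n in ("scene","top"):
    p,d=vision.camera(n); cv2.imwrite(f"pics/{n}0.png",p); np.save(f"{n}.npy",d)
s=robot.sense(); print(s["t"],s["tcp_pos"],s["tool_rot"],s["wrist_force"],robot.grip_depth)
E
```

```text
pics
0.1 [0.28140374 0.66770141 0.23051397] [ 1.98051603e-01  9.80191339e-01 -7.06847045e-04 -4.19094987e-05] [-0.86660933 -0.23251629  0.38517343] -0.0187
```

View pics/scene0.png

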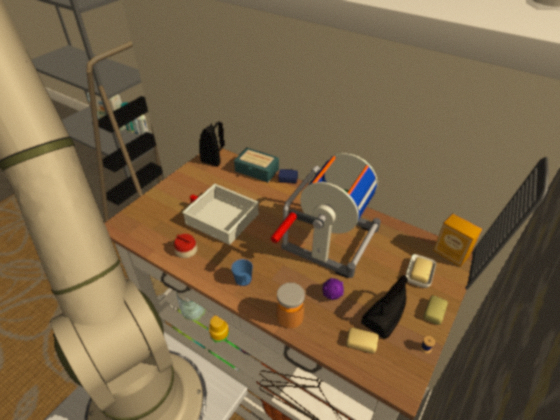

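View pics/top0.png

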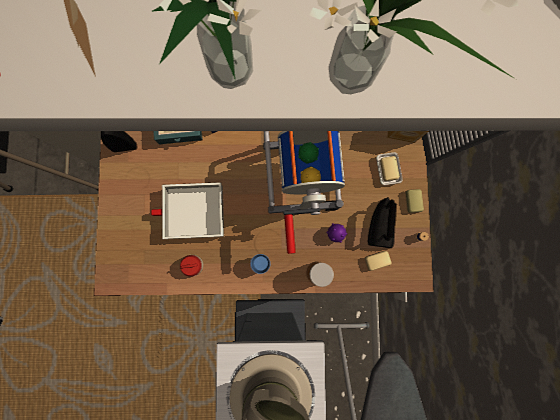

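The top view shows the tray at about (192,211) with its pull at (156,212). The stand's guard bar is at x≈269, and the crank handle runs (290,215)-(292,252). The green ball in the drum (308,152) and the purple ball (337,233) share a shape. The green one fits, because it is green and lies in the drum. I'll confirm that in an enlarged crop.

```bash
python3 - <<'E'
from h import *
p=cv2.imread("pics/top0.png")
c=p[125:290,140:360]; cv2.imwrite("pics/c1.png",cv2.resize(c,None,fx=3.6,fy=3.6,interpolation=cv2.INTER_CUBIC))
print(vision.camera_info("top"))
E
```

```text
{'K': array([[379.51666979,   0.        , 277.17468872],
       [  0.        , 379.51666979, 209.58416728],
       [  0.        ,   0.        ,   1.        ]]), 'R': array([[-0.00768959, -0.99973245,  0.02181519],
       [-0.99381412,  0.00522339, -0.11093334],
       [ 0.11078971, -0.02253327, -0.99358839]]), 't': array([-0.02037777,  0.54252794,  1.10550147])}
```

View pics/c1.png

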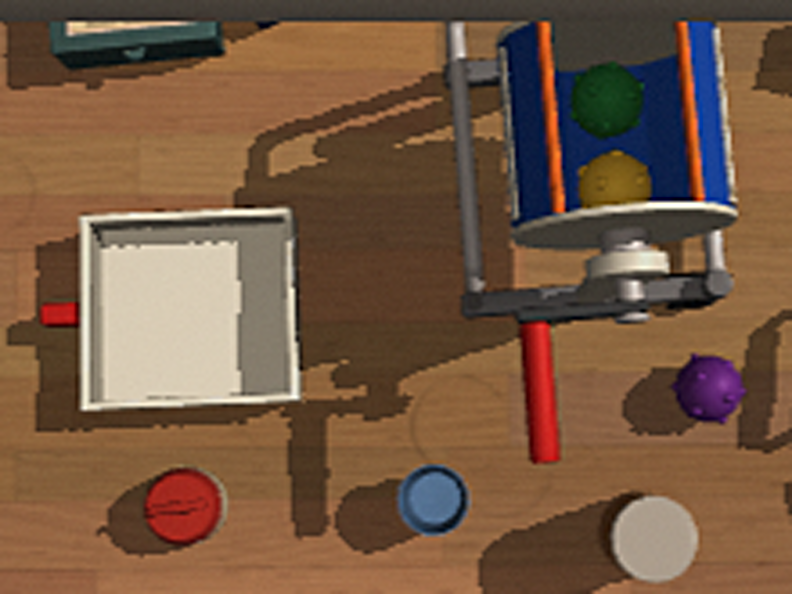

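The crop confirms the green ball sits in the drum with the yellow one. The tray rim corners are about (81,215), (291,210), (299,400) and (82,408) in the crop. The guard bar runs (456,25)-(474,290) and the handle (536,322)-(545,460). Next I'll measure these.

```bash
cat >> h.py <<'E'
def ray(ci,u,v,z):
    o=-ci["R"].T@ci["t"]; d=ci["R"].T@np.linalg.inv(ci["K"])@[u,v,1]
    return o+d*(z-o[2])/d[2]
def cloud(d,ci):
    v,u=np.mgrid[:d.shape[0],:d.shape[1]]
    c=np.stack([u,v,np.ones_like(u)],-1)@np.linalg.inv(ci["K"]).T*d[...,None]
    return (c-ci["t"])@ci["R"]
E
python3 - <<'E'
from h import *
np.set_printoptions(precision=4,suppress=True)
ci=vision.camera_info("top"); d=np.load("top.npy"); P=cloud(d,ci); p=cv2.imread("pics/top0.png").astype(int)
f=lambda u,v,z: ray(ci,140+(u+.5)/3.6-.5,125+(v+.5)/3.6-.5,z)
T=np.array([f(*a,0.05) for a in ((81,215),(291,210),(299,400),(82,408))])
print("tray",T, T.mean(0))
print("x dir",(T[1]+T[2]-T[0]-T[3])/2,(T[0]+T[1]-T[2]-T[3])/2)
print("pull", f(60,314,.044))
for n,a in dict(timer=(183,506,.054),cup=(433,499,.054),jar=(655,537,.102)).items(): print(n,f(*a))
print("guard",f(456,25,.177),f(474,290,.177))
print("handle",f(536,325,.185),f(545,460,.185))
red=(p[...,2]>120)&(p[...,1]<60)&(p[...,0]<60); 
v,u=np.mgrid[:420,:560]
m=red&(u>280)&(u<300)&(v>205)&(v<260)&(d>0); Q=P[m]; print("redpts",len(Q),Q.min(0),Q.max(0),np.median(Q,0)); q=Q[Q[:,2]>.14]; 
print(np.polyfit(q[:,0],q[:,1],1), np.polyfit(q[:,0],q[:,2],1))
m=(u>262)&(u<276)&(P[...,2]>.165)&(P[...,2]<.19)&(v>128)&(v<206)&(d>0); q=P[m]; print("guardpts",len(q),q.min(0),q.max(0),np.polyfit(q[:,0],q[:,1],1),np.median(q,0))
m=red&(u>148)&(u<166)&(v>205)&(v<220); print("pullpts",np.median(P[m],0),P[m].min(0),P[m].max(0))
cs=vision.camera_info("scene"); print("scene cam",cs["K"][0,0],-cs["R"].T@cs["t"])
w=vision.camera_info("wrist"); print(w)
E
```

```text
tray [[0.6167 0.3146 0.05  ]
 [0.6202 0.1435 0.05  ]
 [0.4644 0.1357 0.05  ]
 [0.4592 0.3098 0.05  ]] [0.5401 0.2259 0.05  ]
x dir [ 0.0044 -0.1726  0.    ] [0.1566 0.0063 0.    ]
pull [0.536  0.3312 0.044 ]
timer [0.3805 0.2267 0.054 ]
cup [0.3844 0.0276 0.054 ]
jar [ 0.3555 -0.1434  0.102 ]
guard [0.7353 0.0068 0.177 ] [ 0.5376 -0.0054  0.177 ]
handle [ 0.5111 -0.0496  0.185 ] [ 0.4149 -0.0549  0.185 ]
redpts 239 [ 0.4135 -0.0654  0.1819] [ 0.513  -0.0428  0.1958] [ 0.4615 -0.0544  0.1909]
[ 0.0652 -0.084 ] [0.0014 0.1901]
guardpts 379 [ 0.5446 -0.0126  0.1652] [0.7399 0.0131 0.1829] [ 0.0721 -0.0456] [0.6415 0.0003 0.1754]
pullpts [0.5371 0.3323 0.0431] [ 0.5295  0.3203 -0.0048] [0.5464 0.3618 0.0466]
scene cam 421.69458265151115 [-0.1582 -0.4487  0.9286]
{'K': array([[360.0812,   0.    , 276.8098],
       [  0.    , 360.0812, 208.1411],
       [  0.    ,   0.    ,   1.    ]]), 'T_tool_cam': array([[-0.0005, -0.956 , -0.2932,  0.0739],
       [ 1.    , -0.0006,  0.0001, -0.0008],
       [-0.0003, -0.2932,  0.956 , -0.141 ],
       [ 0.    ,  0.    ,  0.    ,  1.    ]])}
```

```bash
cat >> h.py <<'E'
O=np.array([.653,-.110,0])
def Rt(yaw,lean):   # tool lean about closing axis, tool x = away from insertion dir rotated by yaw (deg)
    R0=np.array([[0,1,0],[1,0,0],[0,0,-1.]]).T
    return Rn.from_euler('z',yaw,degrees=True).as_matrix()@R0@Rn.from_euler('y',-lean,degrees=True).as_matrix()
def rel(g,R,back=0,s=None):   # g: wanted grasp point
    s=s or robot.sense(); R1=Rn.from_quat(s["tool_rot"]).as_matrix()
    p=np.array(g)+R@[0,0,-robot.grip_depth-back]
    a=R1.T@(p-s["tcp_pos"])/.05; b=Rn.from_matrix(R1.T@R).as_rotvec(degrees=True)/8
    print("t",round(s["t"],2),"move",np.round(np.r_[a,b],2),"wf",np.round(s["wrist_force"],1))
E
python3 - <<'E'
from h import *
ci=vision.camera_info("top"); f=lambda u,v,z: ray(ci,140+(u+.5)/3.6-.5,125+(v+.5)/3.6-.5,z)
print("box",f(60,65,0),f(220,52,0))
rel([.5365,.332,.032],Rt(2,38),.10)
E
```

```text
box [0.75728235 0.35018205 0.        ] [0.76868694 0.21257212 0.        ]
t 0.1 move [-6.89 -3.29  2.69  2.69 -4.21  7.83] wf [-0.9 -0.2  0.4]
```

Request:
arm_command --moves '[-0.9,-0.4,0.3,0.3,-0.5,0.9,85,-1.8,-0.8,0.6,0.6,-1,1.8,85,-2.7,-1.2,1,0.9,-1.5,2.7,85,-3.6,-1.7,1.4,1.2,-2,3.6,85,-4.5,-2.1,1.7,1.5,-2.5,4.5,85,-5.4,-2.5,2,1.8,-3,5.4,85,-6.2,-2.9,2.4,2.1,-3.5,6.4,85,-6.9,-3.3,2.7,2.4,-3.9,7.2,85]'

```text
t: 0.9
tcp_pos: [0.5322, 0.3861, 0.0975]
tool_rot: [0.629, 0.716, -0.206, 0.221]
wrist_force: [0.3, -0.0, -0.1]
width: 0.0846
grasp_force: 0.0
```

```bash
python3 - <<'E'
from h import *
s=robot.sense(); print(s["tcp_pos"],s["joint_pos"])
rel([.5365,.332,.032],Rt(2,38),.10)
E
```

```text
[0.53219165 0.38614441 0.09747324] [-1.18747204  0.91573365  0.49101278  1.62435309  0.0873614   1.07996568
 -0.71853797]
t 0.9 move [-0.06  0.04  0.07  0.28 -0.35  0.58] wf [ 0.3 -0.  -0.1]
```

Request:
arm_command --moves '[-0.1,0,0.1,0.3,-0.35,0.6,60,-0.1,0,0.1,0.3,-0.35,0.6,60,-0.1,0,0.1,0.3,-0.35,0.6,60,-0.1,0,0.1,0.3,-0.35,0.6,60,-0.1,0,0.1,0.3,-0.35,0.6,60,-0.1,0,0.1,0.3,-0.35,0.6,60,-0.1,0,0.1,0.3,-0.35,0.6,60,-0.1,0,0.1,0.3,-0.35,0.6,60]'

```text
t: 1.7
tcp_pos: [0.5326, 0.3799, 0.0976]
tool_rot: [0.657, 0.681, -0.226, 0.233]
wrist_force: [0.2, -0.6, 0.1]
width: 0.0596
grasp_force: 0.0
```

```bash
cat >> h.py <<'E'
def wrist(name=None):
    s=robot.sense(); p,d=vision.camera("wrist"); ci=vision.camera_info("wrist")
    T=ci["T_tool_cam"]; R1=Rn.from_quat(s["tool_rot"]).as_matrix()
    Rw=R1@T[:3,:3]; o=s["tcp_pos"]+R1@T[:3,3]
    ci=dict(K=ci["K"],R=Rw.T,t=-Rw.T@o)
    if name: cv2.imwrite(name,p)
    return p,d,ci
E
python3 - <<'E'
from h import *
np.set_printoptions(precision=4,suppress=True)
p,d,ci=wrist("pics/w1.png"); P=cloud(d,ci)
q=p.astype(int); m=(q[...,2]>100)&(q[...,1]<60)&(q[...,0]<60)&(d>0)&(P[...,2]<.06)&(P[...,2]>.036)
Q=P[m]; print(len(Q),np.percentile(Q,[2,50,98],axis=0), np.polyfit(Q[:,1],Q[:,0],1))
rel([.5365,.332,.032],Rt(2,38),0)
E
```

```text
2629 [[0.3601 0.2163 0.0363]
 [0.395  0.2541 0.0416]
 [0.5502 0.348  0.0526]] [1.531  0.0183]
t 1.75 move [ 0.05  0.05  2.   -0.01 -0.02  0.01] wf [-0.8 -0.5  0.3]
```

View pics/w1.png

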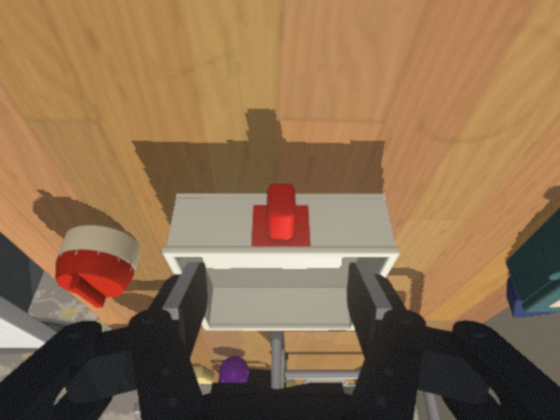

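The wrist view shows the pull at (281,211), nearly centred between the fingers, and the tray square to the tool. I'll go in and grip.

Request:
arm_command --moves '[0,0.05,0.4,0,0,0,60,0.05,0.05,0.8,0,0,0,60,0.05,0.05,1.3,0,0,0,60,0.05,0.05,1.7,0,0,0,60,0.05,0.05,2,0,0,0,60,0.05,0.05,2,0,0,0,10,0.05,0.05,2,0,0,0,10,0.05,0.05,2,0,0,0,10]' --newtons 40

```text
t: 2.55
tcp_pos: [0.5375, 0.3215, 0.0175]
tool_rot: [0.657, 0.681, -0.225, 0.233]
wrist_force: [-2.1, 0.1, 6.6]
width: 0.0172
grasp_force: 39.9
```

```bash
python3 - <<'E'
from h import *
s=robot.sense(); R1=Rn.from_quat(s["tool_rot"]).as_matrix(); print("grasp",s["tcp_pos"]+R1@[0,0,robot.grip_depth],s["width"],s["grasp_force"])
x=np.array([.068,-.9977,0])
for L in (-.205,-.104): rel(O+(L-.104 if L<-.2 else L)*x+[0,0,.032],Rt(3.9,38))
E
```

```text
grasp [0.53715153 0.33297552 0.0322418 ] 0.017159283060674865 39.85666215419769
t 2.55 move [-2.18  1.81  1.69 -0.15 -0.02 -0.18] wf [-2.1  0.1  6.6]
t 2.55 move [-5.42  1.94  4.21 -0.15 -0.02 -0.18] wf [-2.1  0.1  6.6]
```

Request:
arm_command --moves '[-0.2,0.2,0.15,0,0,0,10,-0.5,0.45,0.4,-0.05,0,-0.05,10,-0.9,0.75,0.7,-0.1,0,-0.1,10,-1.3,1.05,1,-0.1,0,-0.1,10,-1.6,1.35,1.25,-0.15,0,-0.2,10,-1.9,1.6,1.5,-0.15,0,-0.2,10,-2.2,1.8,1.7,-0.15,0,-0.2,10,-2.2,1.8,1.7,-0.15,0,-0.2,10]'

```text
t: 3.35
tcp_pos: [0.6336, 0.1815, 0.0184]
tool_rot: [0.646, 0.691, -0.222, 0.237]
wrist_force: [-0.0, -0.4, -2.2]
width: 0.0172
grasp_force: 39.4
```

```bash
python3 - <<'E'
from h import *
np.set_printoptions(precision=4,suppress=True)
x=np.array([.068,-.9977,0])
rel(O-.104*x+[0,0,.032],Rt(3.9,38))
s=robot.sense();print(s["joint_pos"])
p,d=vision.camera("top");cv2.imwrite("pics/t2.png",p)
cv2.imwrite("pics/c2.png",cv2.resize(p[125:290,170:360],None,fx=3.6,fy=3.6,interpolation=cv2.INTER_CUBIC))
E
```

```text
t 3.35 move [-3.14 -0.    2.47 -0.01 -0.01 -0.01] wf [-0.  -0.4 -2.2]
[-0.9416  1.0189  0.5404  1.746   0.1676  0.7958 -0.6283]
```

View pics/c2.png

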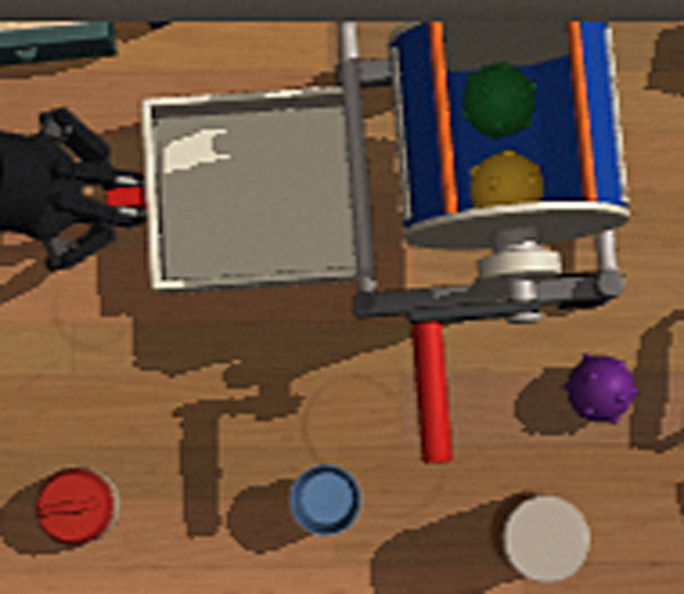

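```bash
python3 - <<'E'
from h import *
np.set_printoptions(precision=4,suppress=True)
ci=vision.camera_info("top"); f=lambda u,v,z: ray(ci,170+(u+.5)/3.6-.5,125+(v+.5)/3.6-.5,z)
y=np.array([.9977,.068,0]);x=np.array([.068,-.9977,0])
for a in ((153,290,.05),(357,277,.05),(143,102,.05),(345,88,.05),(125,197,.044)):
    q=f(*a)-O; print(a,q@x,q@y)
# stand features: foot near edges / post tops
for a in ((362,292,.177),(345,25,.177),(610,283,.03),(434,462,.185)): q=f(*a)-O; print(a,q@x,q@y)
E
```

```text
(153, 290, 0.05) -0.28338539993741424 -0.07975417288614026
(357, 277, 0.05) -0.11682969563136307 -0.08119371464524916
(143, 102, 0.05) -0.28271072569735767 0.07735817147613548
(345, 88, 0.05) -0.11517207744219063 0.07755519626839127
(125, 197, 0.044) -0.3028034233067848 -5.7957764385628796e-05
(362, 292, 0.177) -0.11524744345062256 -0.10922847328028455
(345, 25, 0.177) -0.11313623789814557 0.09015633563641295
(610, 283, 0.03) 0.09395731253643494 -0.09898159954622077
(434, 462, 0.185) -0.07338330693143866 -0.2350150583498638
```

The crop shows the tray square in front of the stand, centred to within 1-2 mm and parallel. Its rim corners are at (153,290) and (143,102), and the guard bar runs along its right edge. I'll slide it in.

Request:
arm_command --moves '[-0.2,0,0.15,0,0,0,10,-0.55,0,0.45,0,0,0,10,-1,0,0.8,0,0,0,10,-1.4,0,1.1,0,0,0,10,-1.85,0,1.45,0,0,0,10,-2.3,0,1.8,0,0,0,10,-2.6,0,2.05,0,0,0,10,-2.8,0,2.2,0,0,0,10]'

```text
t: 4.2
tcp_pos: [0.6461, 0.0086, 0.0174]
tool_rot: [0.644, 0.693, -0.22, 0.237]
wrist_force: [-2.7, 13.0, 16.6]
width: 0.0174
grasp_force: 42.8
```

```bash
python3 - <<'E'
from h import *
x=np.array([.068,-.9977,0])
rel(O-.104*x+[0,0,.032],Rt(3.9,38))
s=robot.sense();print(s["joint_pos"])
E
```

```text
t 4.2 move [-0.42 -0.03  0.32  0.02 -0.03  0.02] wf [-2.7 13.  16.6]
[-0.76207512  0.99983968  0.59297077  1.90737654  0.2688372   0.54609425
 -0.5332386 ]
```

```bash
python3 - <<'E'
from h import *
p,d=vision.camera("scene");q,_=vision.camera("top")
s=robot.sense();print(s["wrist_force"],s["tcp_pos"])
a=cv2.resize(p[140:290,240:400],(533,500),interpolation=cv2.INTER_CUBIC)
b=cv2.resize(q[125:225,250:303],(265,500),interpolation=cv2.INTER_CUBIC)
cv2.imwrite("pics/c3.png",np.hstack([a,b]))
E
```

```text
[ 1.76979498 -4.56066654  4.6330075 ] [0.64522891 0.00638228 0.01737896]
```

View pics/c3.png

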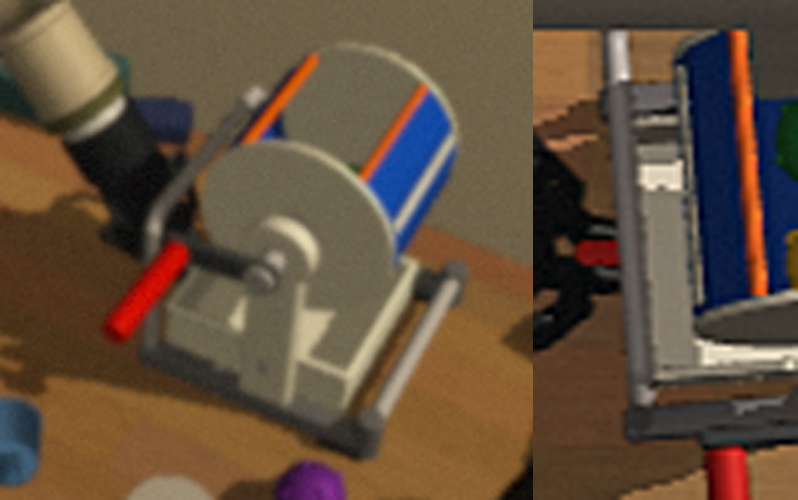

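The tray is centred between the feet and about 20 mm short of the rear stop bar. The earlier force was only from slowing down, so I'll creep on until it makes contact.

Request:
arm_command --moves '[-0.05,0,0.04,0,0,0,10,-0.1,0,0.08,0,0,0,10,-0.15,0,0.12,0,0,0,10,-0.2,0,0.16,0,0,0,10,-0.25,0,0.2,0,0,0,10,-0.3,0,0.24,0,0,0,10,-0.33,0,0.26,0,0,0,10,-0.33,0,0.26,0,0,0,10]'

```text
t: 5.1
tcp_pos: [0.6484, -0.0095, 0.0173]
tool_rot: [0.644, 0.694, -0.219, 0.237]
wrist_force: [-1.1, 14.2, 20.2]
width: 0.0176
grasp_force: 43.3
```

Request:
arm_command --moves '[-0.02,0,0.016,0,0,0,10,-0.03,0,0.024,0,0,0,10,-0.04,0,0.03,0,0,0,10,-0.05,0,0.04,0,0,0,10,-0.06,0,0.047,0,0,0,10,-0.07,0,0.055,0,0,0,10,-0.08,0,0.063,0,0,0,10,-0.08,0,0.063,0,0,0,10]'

```text
t: 5.9
tcp_pos: [0.6489, -0.014, 0.0174]
tool_rot: [0.643, 0.694, -0.219, 0.237]
wrist_force: [-1.6, 16.0, 21.5]
width: 0.0173
grasp_force: 43.8
```

```bash
python3 - <<'E'
from h import *
x=np.array([.068,-.9977,0])
rel(O-.104*x+[0,0,.032],Rt(3.9,38))
E
```

```text
t 5.9 move [-0.06 -0.05  0.05  0.04 -0.04  0.04] wf [-1.6 16.  21.5]
```

Request:
arm_command --moves '[-0.02,0,0.016,0,0,0,10,-0.03,0,0.024,0,0,0,10,-0.04,0,0.03,0,0,0,10,-0.05,0,0.04,0,0,0,10,-0.06,0,0.047,0,0,0,10,-0.07,0,0.055,0,0,0,10,-0.07,0,0.055,0,0,0,10,-0.07,0,0.055,0,0,0,10]'

```text
t: 6.7
tcp_pos: [0.6491, -0.0146, 0.0173]
tool_rot: [0.643, 0.695, -0.218, 0.237]
wrist_force: [-9.7, 33.6, 36.0]
width: 0.0176
grasp_force: 46.7
```

```bash
python3 - <<'E'
from h import *
np.set_printoptions(precision=4,suppress=True)
x=np.array([.068,-.9977,0]);y=np.array([.9977,.068,0])
rel(O-.104*x+[0,0,.032],Rt(3.9,38))
p,d=vision.camera("scene");ci=vision.camera_info("scene")
cv2.imwrite("pics/c4.png",cv2.resize(p[180:280,270:395],(750,600),interpolation=cv2.INTER_CUBIC))
s=robot.sense();print(s["wrist_force"],s["tcp_pos"])
E
```

```text
t 6.7 move [-0.05 -0.05  0.04  0.05 -0.06  0.05] wf [-9.7 33.6 36. ]
[-8.5427 33.5879 35.5557] [ 0.6491 -0.0146  0.0173]
```

View pics/c4.png

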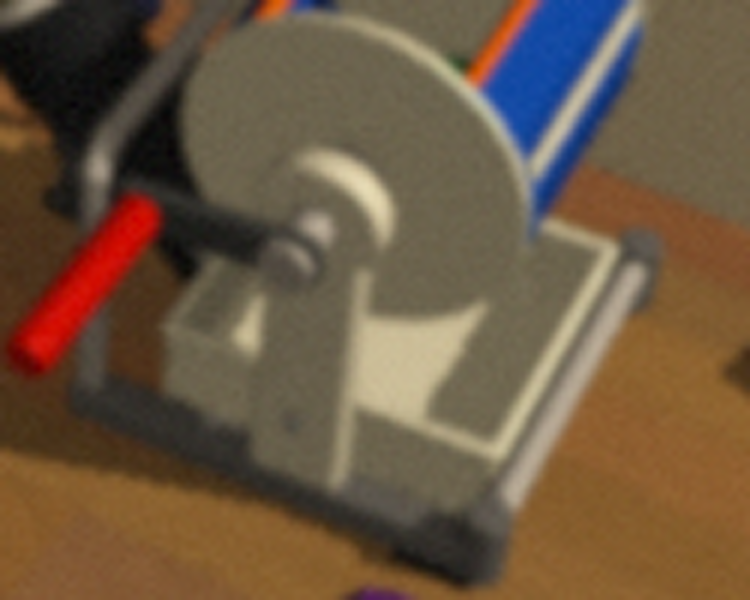

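The tray's far wall lies against the rear stop and parallel to it, with the bar at (500,490)-(640,265) and the contact force rising. I'll relax the push, release and back out along the tool.

Request:
arm_command --moves '[0.03,0,-0.02,0,0,0,10,0.05,0,-0.04,0,0,0,10,0.05,0,-0.04,0,0,0,50,0.05,0,-0.04,0,0,0,50,0.05,0,-0.04,0,0,0,50,0.05,0,-0.5,0,0,0,50,0.05,0,-1,0,0,0,50,0.05,0,-1.8,0,0,0,50]'

```text
t: 7.55
tcp_pos: [0.6412, 0.032, 0.085]
tool_rot: [0.645, 0.691, -0.225, 0.236]
wrist_force: [-0.3, 1.1, 0.2]
width: 0.0501
grasp_force: 0.0
```

Request:
arm_command --moves '[0,0,-0.8,0,0,0,60,0,0,-1.6,0,0,0,60,0,0,-2.4,0,0,0,60,0,0,-3,0,0,0,60,0,0,-3.5,0,0,0,60,0,0,-4,0,0,0,60,0,0,-4,0,0,0,60,0,0,-4,0,0,0,60]'

```text
t: 8.35
tcp_pos: [0.6343, 0.1557, 0.243]
tool_rot: [0.645, 0.692, -0.223, 0.236]
wrist_force: [-0.2, -1.0, -0.2]
width: 0.06
grasp_force: 0.0
```

```bash
cat >> h.py <<'E'
X=np.array([.068,-.9977,0]);Y=np.array([.9977,.068,0])
def hand(th,r=.07): # crank grip point at drum angle th (deg)
    t=np.radians(th); return O-.192*Y+[0,0,.185]+r*(-np.cos(t)*X+np.sin(t)*np.array([0,0,1]))
def Rc(tilt=0,flip=0): # tool down over the handle, fingers close along stand x; tilt: turn about stand y
    R0=np.stack([-Y,X,np.cross(-Y,X)],1)
    if flip: R0=R0@np.diag([-1,-1,1])
    return Rn.from_rotvec(np.radians(tilt)*Y).as_matrix()@R0
E
python3 - <<'E'
from h import *
np.set_printoptions(precision=4,suppress=True)
s=robot.sense();print(s["joint_pos"],s["tcp_pos"])
print(Rc()); print(hand(0),hand(90),hand(180))
rel(hand(0),Rc(),.12);rel(hand(0),Rc(0,1),.12)
E
```

```text
[-0.9688  0.726   0.6314  1.6984  0.2409  1.0828 -0.4875] [0.6343 0.1557 0.243 ]
[[-0.9977  0.068   0.    ]
 [-0.068  -0.9977  0.    ]
 [ 0.      0.      1.    ]]
[ 0.4567 -0.0532  0.185 ] [ 0.4614 -0.1231  0.255 ] [ 0.4662 -0.1929  0.185 ]
t 8.35 move [ -1.13  -3.82   4.93  13.19 -13.16  -4.51] wf [-0.2 -1.  -0.2]
t 8.35 move [ -1.13  -3.82   4.93 -13.17 -13.2    4.55] wf [-0.2 -1.  -0.2]
```

```bash
sed -i 's/R0=np.stack(\[-Y,X,np.cross(-Y,X)\],1)/R0=np.stack([-Y,-X,np.cross(Y,X)],1)/' h.py
python3 - <<'E'
from h import *
rel(hand(0),Rc(),.09)
E
```

```text
t 8.35 move [ -3.25  -3.83   2.21  -3.72   3.69 -10.78] wf [-0.2 -1.  -0.2]
```

Request:
arm_command --moves '[-0.3,-0.3,0,-0.3,0.3,-0.9,70,-0.6,-0.7,0.2,-0.6,0.6,-1.8,70,-0.9,-1,0.5,-0.9,0.9,-2.7,70,-1.2,-1.3,0.7,-1.2,1.2,-3.6,70,-1.5,-1.7,0.9,-1.5,1.5,-4.5,70,-1.8,-2.1,1.1,-1.8,1.8,-5.4,70,-2.1,-2.5,1.4,-2.1,2.1,-6.3,70,-2.4,-2.9,1.6,-2.4,2.4,-7.2,70]'

```text
t: 9.15
tcp_pos: [0.4976, 0.0004, 0.2532]
tool_rot: [0.213, 0.969, -0.089, 0.086]
wrist_force: [0.2, -0.6, -0.2]
width: 0.0701
grasp_force: 0.0
```

```bash
python3 - <<'E'
from h import *
rel(hand(0),Rc(),.09)
s=robot.sense();print(s["joint_pos"],s["tcp_pos"])
E
```

```text
t 9.15 move [ 0.29 -1.32  0.06 -1.34  1.2  -3.57] wf [ 0.2 -0.6 -0.2]
[-0.47461567  0.27224762  0.25465333  2.18192626  0.284472    0.63716054
  0.68154389] [4.97594819e-01 4.15647951e-04 2.53231754e-01]
```

Request:
arm_command --moves '[0.1,-0.3,0,-0.3,0.3,-0.9,70,0.15,-0.6,0,-0.6,0.6,-1.8,70,0.2,-1,0,-0.9,0.9,-2.7,70,0.3,-1.3,0.05,-1.3,1.2,-3.6,70,0.3,-1.3,0.05,-1.3,1.2,-3.6,70,0.3,-1.3,0.05,-1.3,1.2,-3.6,70,0.3,-1.3,0.05,-1.3,1.2,-3.6,70,0.3,-1.3,0.05,-1.3,1.2,-3.6,70]'

```text
t: 9.95
tcp_pos: [0.4585, -0.0496, 0.2571]
tool_rot: [-0.034, 0.999, -0.003, 0.001]
wrist_force: [0.7, 0.3, -0.9]
width: 0.0701
grasp_force: 0.0
```

```bash
python3 - <<'E'
from h import *
np.set_printoptions(precision=4,suppress=True)
rel(hand(0),Rc(),0)
s=robot.sense();print(s["joint_pos"],s["tcp_pos"])
p,d,ci=wrist("pics/w2.png"); P=cloud(d,ci); q=p.astype(int)
m=(q[...,2]>90)&(q[...,1]<60)&(q[...,0]<60)&(d>0)&(P[...,2]<.21)&(P[...,2]>.17)
Q=P[m]-O; print(m.sum(),[np.percentile(Q@a,[2,50,98]) for a in (X,Y,np.array([0,0,1]))])
E
```

```text
t 9.95 move [ 0.04 -0.06  1.82 -0.04  0.01 -0.01] wf [ 0.7  0.3 -0.9]
[-0.0495  0.2481  0.0369  2.1557 -0.0045  0.7368  1.6274] [ 0.4585 -0.0496  0.2571]
4437 [array([-0.0804, -0.0715, -0.0609]), array([-0.2341, -0.1867, -0.1382]), array([0.1826, 0.1893, 0.1915])]
```

View pics/w2.png

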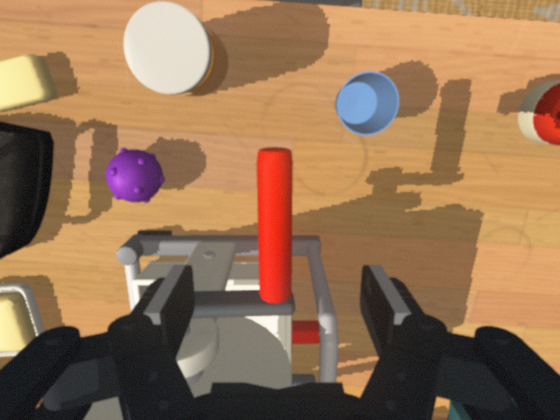

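The wrist view shows the red handle running (275,150)-(275,300), centred between the fingers, with the tray's pull visible under the guard bar at (305,332). I'll go down and grip lightly.

Request:
arm_command --moves '[0.04,-0.04,0.4,0,0,0,70,0.04,-0.04,0.8,0,0,0,70,0.04,-0.04,1.2,0,0,0,70,0.04,-0.04,1.6,0,0,0,70,0.04,-0.04,1.88,0,0,0,70,0.04,-0.04,1.88,0,0,0,10,0.04,-0.04,1.88,0,0,0,10,0.04,-0.04,1.88,0,0,0,10]' --newtons 25

```text
t: 10.8
tcp_pos: [0.4576, -0.0522, 0.1643]
tool_rot: [-0.034, 0.999, -0.003, 0.001]
wrist_force: [0.5, 0.2, 0.3]
width: 0.0269
grasp_force: 0.0
```

```bash
python3 - <<'E'
from h import *
np.set_printoptions(precision=3,suppress=True)
s=robot.sense(); R1=Rn.from_quat(s["tool_rot"]).as_matrix()
g=s["tcp_pos"]+R1@[0,0,robot.grip_depth]-O; print("grip local",g@X,g@Y,g[2],s["width"],s["grasp_force"],s["wrist_force"])
for a in range(0,181,15): print(a,np.round(R1.T@(hand(a)-hand(-2))/.05,2))
E
```

```text
grip local -0.07101573147160957 -0.19109802217514874 0.18300424225297302 0.02693799955974839 0.0 [0.458 0.212 0.309]
0 [-0.    0.   -0.05]
15 [-0.   -0.05 -0.41]
30 [-0.   -0.19 -0.75]
45 [-0.   -0.42 -1.04]
60 [-0.   -0.71 -1.26]
75 [-0.   -1.04 -1.4 ]
90 [-0.   -1.41 -1.44]
105 [-0.   -1.77 -1.39]
120 [-0.   -2.11 -1.25]
135 [-0.   -2.4  -1.02]
150 [-0.   -2.62 -0.73]
165 [-0.   -2.75 -0.4 ]
180 [ 0.   -2.8  -0.03]
```

Request:
arm_command --moves '[0,0,0,0,0,0,10,0,0,0,0,0,0,10,0,0,-0.2,0,0,0,10,0,-0.05,-0.4,0,0,0,10,0,-0.12,-0.6,0,0,0,10,0,-0.22,-0.8,0,0,0,10,0,-0.42,-1.04,0,0,0,10,0,-0.7,-1.26,0,0,0,10]'

```text
t: 11.6
tcp_pos: [0.4596, -0.0766, 0.2291]
tool_rot: [-0.038, 0.999, 0.003, 0.001]
wrist_force: [-6.3, 39.5, 27.0]
width: 0.021
grasp_force: 26.1
```

```bash
cat > st.py <<'E'
from h import *
np.set_printoptions(precision=3,suppress=True)
s=robot.sense(); R1=Rn.from_quat(s["tool_rot"]).as_matrix()
g=s["tcp_pos"]+R1@[0,0,robot.grip_depth]-O; a=np.degrees(np.arctan2(g[2]-.185,-(g@X)))
print("grip local",g@X,g@Y,g[2],"r",np.hypot(g@X,g[2]-.185),"ang",a,s["width"],s["grasp_force"],s["wrist_force"],s["joint_pos"])
E
python3 st.py
```

```text
grip local -0.04632469490287352 -0.19070548323225772 0.24776141002742677 r 0.07800623017730764 ang 53.56867086825313 0.02100853520467767 26.08611434698105 [-6.322 39.49  26.974] [ 0.027  0.295  0.026  2.179 -0.022  0.667  1.716]
```

```bash
cat > hd.py <<'E'
from h import *
np.set_printoptions(precision=4,suppress=True)
for n in ("top","scene"):
    p,d=vision.camera(n); ci=vision.camera_info(n); P=cloud(d,ci); q=p.astype(int)
    m=(q[...,2]>90)&(q[...,1]<60)&(q[...,0]<60)&(d>0)&(P[...,2]>.14); L=P-O
    ly=L@Y; m&=(ly<-.13)&(ly>-.245)&(np.abs(L@X)<.11)
    print(n,m.sum())
    for a,b in ((-.245,-.21),(-.165,-.13)):
        k=m&(ly>a)&(ly<b)
        if k.sum()>5: print(a,k.sum(),"X",np.percentile((L@X)[k],[3,50,97]),"z",np.percentile(L[k][:,2],[3,50,97]))
p,d,ci=wrist(); P=cloud(d,ci)
q=p.astype(int);m=(q[...,2]>90)&(q[...,1]<60)&(q[...,0]<60)&(d>0)&(P[...,2]>.14);L=P[m]-O
if len(L): print("wrist",len(L),[np.percentile(L@a,[3,50,97]) for a in (X,Y,np.array([0,0,1]))])
exec(open("st.py").read())
E
python3 hd.py
```

```text
top 0
scene 177
-0.245 107 X [-0.0502 -0.0391 -0.0322] z [0.2375 0.2496 0.2546]
-0.165 7 X [-0.0355 -0.0336 -0.0328] z [0.2442 0.247  0.2503]
wrist 10102 [array([-0.0517, -0.0426, -0.0323]), array([-0.2345, -0.1957, -0.1506]), array([0.2417, 0.2489, 0.251 ])]
grip local -0.0430763249429693 -0.19020171234245384 0.24916433973239663 r 0.0772828070393842 ang 56.12481226255223 0.02127610196652408 27.841836735606194 [-10.967  34.834  43.948] [ 0.029  0.292  0.03   2.177 -0.019  0.667  1.716]
```

Request:
arm_command --moves '[0,0.14,0,0,0,0,45,0,0.14,0,0,0,0,45,0,0.14,0.12,0,0,0,45,0,0.14,0.12,0,0,0,45,0,0.14,0.12,0,0,0,10,0,0.14,0.12,0,0,0,10,0,0.14,0.12,0,0,0,10,0,0.14,0.12,0,0,0,10]' --newtons 20

```text
t: 12.55
tcp_pos: [0.4587, -0.0802, 0.2206]
tool_rot: [-0.034, 0.999, -0.003, 0.001]
wrist_force: [-0.5, 0.9, -2.2]
width: 0.021
grasp_force: 20.5
```

```bash
python3 hd.py
```

```text
top 0
scene 165
-0.245 99 X [-0.048  -0.0383 -0.0316] z [0.239  0.2495 0.2539]
-0.165 19 X [-0.0359 -0.0336 -0.0311] z [0.2336 0.2454 0.2507]
wrist 10536 [array([-0.0514, -0.0423, -0.0321]), array([-0.2346, -0.2016, -0.162 ]), array([0.2418, 0.2491, 0.2513])]
grip local -0.043028671977325995 -0.19182360181903346 0.23933446818676557 r 0.06930873714959002 ang 51.62351525914552 0.02136420345276654 20.443851524032652 [-0.765  1.009 -3.277] [ 0.019  0.306  0.037  2.191 -0.009  0.643  1.7  ]
```

The bar had rolled along the pads because the handle turns between the fingers. I'll turn the tool along with the crank and regrip between arcs.

```bash
cat > arc.py <<'E'
import sys
from h import *
def rows(th0,th1,t0,t1,n=8,c=(-.001,.185),r=.0695):
    s=robot.sense(); R1=Rn.from_quat(s["tool_rot"]).as_matrix(); gd=np.array([0,0,-robot.grip_depth])
    bar=lambda th: O-.192*Y+c[0]*X+[0,0,c[1]]+r*(-np.cos(np.radians(th))*X+np.sin(np.radians(th))*np.array([0,0,1]))
    for k in range(1,n+1):
        f=k/n; R=Rn.from_rotvec(np.radians((t1-t0)*f)*Y).as_matrix()@R1
        a=R1.T@(bar(th0+(th1-th0)*f)-bar(th0)+R@gd-R1@gd)/.05
        b=Rn.from_matrix(R1.T@R).as_rotvec(degrees=True)/8
        print(np.round(np.r_[a,b],2).tolist())
rows(*map(float,sys.argv[1:5]),int(sys.argv[5]) if len(sys.argv)>5 else 8)
E
python3 arc.py 52 95 0 43; python3 hd.py | tail -1
```

```text
[-0.0, -0.07, -0.08, -0.67, 0.0, 0.0]
[-0.0, -0.15, -0.15, -1.34, 0.0, 0.0]
[-0.0, -0.24, -0.21, -2.02, 0.0, 0.0]
[-0.0, -0.33, -0.26, -2.69, 0.0, 0.0]
[-0.0, -0.42, -0.31, -3.36, 0.0, 0.0]
[-0.0, -0.52, -0.34, -4.03, 0.0, 0.01]
[-0.0, -0.62, -0.37, -4.7, 0.0, 0.01]
[-0.0, -0.72, -0.38, -5.38, 0.0, 0.01]
grip local -0.043036644912716596 -0.19181280220164648 0.2393591913184745 r 0.06933306921045518 ang 51.63103403315663 0.021134353284582744 20.380265791900456 [-1.381 -0.278 -2.858] [ 0.019  0.306  0.037  2.191 -0.009  0.643  1.7  ]
```

Request:
arm_command --moves '[0,-0.07,-0.08,-0.67,0,0,10,0,-0.15,-0.15,-1.34,0,0,10,0,-0.24,-0.21,-2.02,0,0,10,0,-0.33,-0.26,-2.69,0,0,10,0,-0.42,-0.31,-3.36,0,0,10,0,-0.52,-0.34,-4.03,0,0,10,0,-0.62,-0.37,-4.7,0,0,10,0,-0.72,-0.38,-5.38,0,0,10]'

```text
t: 13.65
tcp_pos: [0.4612, -0.1156, 0.2402]
tool_rot: [-0.032, 0.93, 0.366, -0.012]
wrist_force: [0.3, 5.7, -8.5]
width: 0.0207
grasp_force: 21.9
```

```bash
python3 hd.py; python3 arc.py 95 95 43 -10 8
```

```text
top 187
-0.245 59 X [-0.0009  0.0055  0.0119] z [0.261  0.2643 0.2679]
-0.165 86 X [-0.001   0.0065  0.0152] z [0.2604 0.264  0.267 ]
scene 172
-0.245 108 X [0.0015 0.0118 0.0198] z [0.2504 0.2622 0.267 ]
wrist 11078 [array([0.0051, 0.0164, 0.0203]), array([-0.2345, -0.203 , -0.1614]), array([0.2487, 0.2602, 0.2637])]
grip local 0.006571276641161344 -0.19175517906356762 0.2535060834425412 r 0.06882052851679572 ang 95.47919207329727 0.021170731818961976 23.566943407058716 [-0.611  1.373  2.882] [ 0.664  0.538 -0.206  1.99  -0.587  1.123  2.498]
[-0.0, -0.04, -0.0, 0.83, -0.0, -0.0]
[-0.0, -0.09, -0.01, 1.66, -0.0, -0.0]
[-0.0, -0.13, -0.02, 2.48, -0.0, -0.01]
[-0.0, -0.17, -0.04, 3.31, -0.0, -0.01]
[-0.0, -0.2, -0.06, 4.14, -0.01, -0.01]
[-0.0, -0.24, -0.09, 4.97, -0.01, -0.01]
[-0.0, -0.27, -0.12, 5.8, -0.01, -0.01]
[-0.0, -0.3, -0.15, 6.63, -0.01, -0.01]
```

Request:
arm_command --moves '[0,0,0,0,0,0,45,0,0,0,0,0,0,45,0,-0.05,0,1,0,0,45,0,-0.1,-0.02,2,0,0,45,0,-0.15,-0.03,3,0,0,45,0,-0.2,-0.06,4,0,0,45,0,-0.24,-0.09,5,0,0,45,0,-0.28,-0.13,6,0,0,45]'

```text
t: 14.6
tcp_pos: [0.4632, -0.1307, 0.2366]
tool_rot: [-0.034, 0.998, -0.048, 0.005]
wrist_force: [-0.9, -0.8, -0.5]
width: 0.0451
grasp_force: 0.0
```

```bash
python3 hd.py|tail -2; python3 arc.py 95 95 -5 -30 3; python3 -c "
from h import *
rel(O-.192*Y+.006*X+[0,0,.2535],Rc(-30))"
```

```text
wrist 10517 [array([-0.0014,  0.0067,  0.0173]), array([-0.2345, -0.1999, -0.1578]), array([0.2546, 0.2619, 0.2641])]
grip local 0.001992155883800422 -0.19067073581556176 0.2544273243737496 r 0.06945590007165127 ang 91.64360090743338 0.0448543819715484 0.0 [-0.683 -0.051  0.091] [0.014 0.292 0.093 2.167 0.102 0.667 1.67 ]
[0.0, -0.05, -0.0, 1.04, 0.01, -0.0]
[0.0, -0.11, -0.02, 2.08, 0.02, -0.01]
[0.0, -0.16, -0.04, 3.12, 0.03, -0.01]
t 14.75 move [ 0.03 -0.23 -0.01  3.09  0.04  0.05] wf [-0.7 -0.1  0.1]
```

Request:
arm_command --moves '[0,-0.1,0,1,0,0,45,0.02,-0.2,0,2,0,0,45,0.03,-0.25,-0.01,3.1,0,0,45,0.03,-0.25,-0.01,3.1,0,0,45,0.03,-0.25,-0.01,3.1,0,0,10,0.03,-0.25,-0.01,3.1,0,0,10,0.03,-0.25,-0.01,3.1,0,0,10,0.03,-0.25,-0.01,3.1,0,0,10]'

```text
t: 15.55
tcp_pos: [0.4612, -0.1437, 0.2365]
tool_rot: [-0.031, 0.966, -0.258, 0.009]
wrist_force: [2.2, 2.6, -13.1]
width: 0.0211
grasp_force: 21.0
```

```bash
python3 hd.py|tail -2; python3 arc.py 96 142 -30 18
```

```text
wrist 10266 [array([0.0006, 0.006 , 0.0172]), array([-0.2346, -0.2026, -0.1635]), array([0.2503, 0.2609, 0.2636])]
grip local 0.011097617507508989 -0.19362188974787595 0.2527744420831911 r 0.06867701299584014 ang 99.29928123705812 0.021025589302707818 20.797577127814293 [  1.958   1.453 -14.442] [-0.436  0.35   0.352  2.265  0.675  0.683  0.975]
[-0.0, -0.07, 0.09, -0.75, 0.0, 0.0]
[-0.0, -0.13, 0.18, -1.5, 0.0, 0.0]
[-0.0, -0.18, 0.27, -2.25, 0.01, 0.0]
[-0.0, -0.22, 0.38, -3.0, 0.01, 0.0]
[-0.0, -0.25, 0.48, -3.75, 0.01, 0.0]
[-0.0, -0.27, 0.59, -4.5, 0.01, 0.0]
[-0.0, -0.28, 0.7, -5.25, 0.01, 0.0]
[-0.0, -0.28, 0.81, -6.0, 0.01, 0.0]
```

Request:
arm_command --moves '[0,-0.07,0.09,-0.75,0,0,10,0,-0.13,0.18,-1.5,0,0,10,0,-0.18,0.28,-2.25,0,0,10,0,-0.22,0.39,-3,0,0,10,0,-0.25,0.49,-3.75,0,0,10,0,-0.27,0.6,-4.5,0,0,10,0,-0.28,0.71,-5.25,0,0,10,0,-0.28,0.83,-6,0,0,10]'

```text
t: 16.5
tcp_pos: [0.4633, -0.1713, 0.208]
tool_rot: [-0.035, 0.986, 0.162, -0.006]
wrist_force: [3.4, 24.4, -18.6]
width: 0.0211
grasp_force: 21.1
```

```bash
python3 hd.py; python3 arc.py 143 180 18 40; python3 arc.py 143 143 18 -10
```

```text
top 185
-0.245 73 X [0.0471 0.0552 0.0646] z [0.2312 0.2361 0.2397]
-0.165 79 X [0.0475 0.0544 0.0629] z [0.2326 0.2367 0.2393]
scene 230
-0.245 103 X [0.0505 0.06   0.0675] z [0.2201 0.2322 0.236 ]
-0.165 16 X [0.0548 0.0656 0.0678] z [0.2191 0.2308 0.2359]
wrist 9829 [array([0.0496, 0.0604, 0.0684]), array([-0.2344, -0.2014, -0.1622]), array([0.2231, 0.2313, 0.2336])]
grip local 0.056550423361317395 -0.19416897914352182 0.22432796712877973 r 0.06888134276294715 ang 145.1833346110617 0.020480758685419195 22.208415182540193 [  4.444  14.23  -13.679] [ 0.516  0.442 -0.122  2.047 -0.317  0.831  2.274]
[-0.0, -0.07, 0.07, -0.34, 0.0, -0.0]
[-0.0, -0.14, 0.14, -0.69, 0.0, -0.0]
[-0.0, -0.2, 0.22, -1.03, 0.0, -0.0]
[-0.0, -0.25, 0.3, -1.38, 0.0, -0.0]
[-0.0, -0.3, 0.39, -1.72, 0.0, -0.0]
[-0.0, -0.34, 0.48, -2.06, 0.0, -0.0]
[-0.0, -0.37, 0.58, -2.41, 0.0, -0.01]
[-0.0, -0.39, 0.68, -2.75, 0.0, -0.01]
[-0.0, -0.02, -0.0, 0.44, -0.0, 0.0]
[-0.0, -0.05, -0.0, 0.88, -0.0, 0.0]
[-0.0, -0.07, -0.01, 1.31, -0.0, 0.0]
[-0.0, -0.09, -0.01, 1.75, -0.0, 0.0]
[-0.0, -0.11, -0.02, 2.19, -0.0, 0.0]
[-0.0, -0.13, -0.02, 2.63, -0.0, 0.01]
[-0.0, -0.16, -0.03, 3.06, -0.01, 0.01]
[-0.0, -0.18, -0.04, 3.5, -0.01, 0.01]
```

Request:
arm_command --moves '[0,0,0,0,0,0,45,0,0,0,0,0,0,45,0,-0.05,0,0.9,0,0,45,0,-0.09,-0.01,1.8,0,0,45,0,-0.14,-0.02,2.7,0,0,45,0,-0.18,-0.04,3.5,0,0,10,0,-0.18,-0.04,3.5,0,0,10,0,-0.18,-0.04,3.5,0,0,10]'

```text
t: 17.45
tcp_pos: [0.4661, -0.1827, 0.2078]
tool_rot: [-0.036, 0.996, -0.087, 0.005]
wrist_force: [4.8, 10.7, -4.1]
width: 0.0211
grasp_force: 21.6
```

```bash
python3 hd.py|tail -2; python3 arc.py 145 180 -10 25 7
```

```text
wrist 10736 [array([0.048 , 0.0564, 0.0667]), array([-0.2344, -0.2014, -0.1577]), array([0.2228, 0.2309, 0.2329])]
grip local 0.05686692796267411 -0.19146593383739946 0.22578178205664298 r 0.06997857703345714 ang 144.35402405413035 0.02088325350067937 21.72428347170353 [ 4.968 13.237 -3.912] [0.008 0.353 0.188 2.191 0.189 0.565 1.666]
[0.0, -0.01, 0.11, -0.63, -0.0, 0.0]
[0.0, -0.02, 0.22, -1.25, -0.0, 0.01]
[0.0, -0.01, 0.33, -1.88, -0.0, 0.01]
[0.0, 0.0, 0.44, -2.5, -0.0, 0.01]
[0.0, 0.03, 0.55, -3.13, -0.0, 0.01]
[0.0, 0.06, 0.66, -3.75, -0.0, 0.02]
[0.0, 0.1, 0.76, -4.38, -0.01, 0.02]
```

Request:
arm_command --moves '[0,0.01,0.05,-0.3,0,0,10,0,0.01,0.14,-0.8,0,0,10,0,0.01,0.25,-1.4,0,0,10,0,0.02,0.36,-2,0,0,10,0,0.03,0.47,-2.6,0,0,10,0,0.05,0.57,-3.2,0,0,10,0,0.09,0.67,-3.8,0,0,10,0,0.14,0.77,-4.4,0,0,10]'

```text
t: 18.4
tcp_pos: [0.4663, -0.1844, 0.1694]
tool_rot: [-0.033, 0.975, 0.221, -0.004]
wrist_force: [5.5, 8.1, -1.3]
width: 0.0208
grasp_force: 21.0
```

```bash
python3 hd.py
```

```text
top 173
-0.245 61 X [0.0619 0.0692 0.0779] z [0.1893 0.1931 0.1969]
-0.165 71 X [0.062  0.0685 0.0763] z [0.1901 0.1935 0.1974]
scene 205
-0.245 102 X [0.0613 0.0713 0.0792] z [0.1781 0.191  0.1952]
-0.165 6 X [0.0743 0.0775 0.0783] z [0.1867 0.1891 0.1919]
wrist 9959 [array([0.0623, 0.0735, 0.0803]), array([-0.2343, -0.1989, -0.1575]), array([0.1808, 0.1898, 0.1921])]
grip local 0.06958352105940073 -0.1918302599512348 0.18531892494221747 r 0.06958425192630034 ang 179.73739579515558 0.021129586267932283 21.491677165031433 [ 6.137  8.878 -1.238] [ 0.648  0.552 -0.21   2.023 -0.376  0.839  2.383]
```

Drum angle reads about 180°. I'll release, back out and look.

Request:
arm_command --moves '[0,0.03,0.02,0,0,0,10,0,0.03,0.02,0,0,0,60,0,0.03,0.02,0,0,0,60,0,0.03,0.02,0,0,0,60,0,0.03,-0.3,0,0,0,60,0,0.03,-0.9,0,0,0,60,0,0.03,-1.6,0,0,0,60,0,0.03,-2.4,0,0,0,60]'

```text
t: 19.35
tcp_pos: [0.4671, -0.2347, 0.2783]
tool_rot: [-0.033, 0.975, 0.218, -0.007]
wrist_force: [0.9, -0.6, 0.0]
width: 0.0598
grasp_force: 0.0
```

Request:
arm_command --moves '[0,0,-0.8,0,0,0,60,0,0,-1.6,0,0,0,60,0.5,0,-2,0,0,0,60,1,0,-2,0,0,0,60,1,0,-2,0,0,0,60,1,0,-2,0,0,0,60,1,0,-2,0,0,0,60,1,0,-2,0,0,0,60]'

```text
t: 20.15
tcp_pos: [0.4212, -0.2798, 0.3675]
tool_rot: [-0.034, 0.975, 0.218, -0.007]
wrist_force: [0.7, 0.1, 0.5]
width: 0.0599
grasp_force: 0.0
```

```bash
python3 hd.py; python3 - <<'E'
from h import *
p,d=vision.camera("scene"); t,_=vision.camera("top")
a=cv2.resize(p[140:320,170:400],(511,400),interpolation=cv2.INTER_CUBIC)
b=cv2.resize(t[125:300,160:285],(286,400),interpolation=cv2.INTER_CUBIC)
cv2.imwrite("pics/f.png",np.hstack([a,b]))
E
```

```text
top 262
-0.245 68 X [0.0611 0.0695 0.0783] z [0.1868 0.1922 0.1957]
-0.165 73 X [0.0615 0.0682 0.0758] z [0.1894 0.1933 0.1967]
scene 295
-0.245 99 X [0.0618 0.0713 0.079 ] z [0.1805 0.1912 0.1954]
-0.165 78 X [0.0617 0.0718 0.079 ] z [0.1878 0.1928 0.1957]
wrist 1280 [array([0.0625, 0.0711, 0.0802]), array([-0.2339, -0.1858, -0.1388]), array([0.1823, 0.1907, 0.1927])]
grip local 0.1617052783235591 -0.24305922720301723 0.3844304067096024 r 0.25675101588515115 ang 129.03637067435412 0.05944505473955833 0.0 [-1.068 -0.459  0.29 ] [ 0.773  0.349 -0.132  1.764 -0.292  1.336  2.394]
```

View pics/f.png

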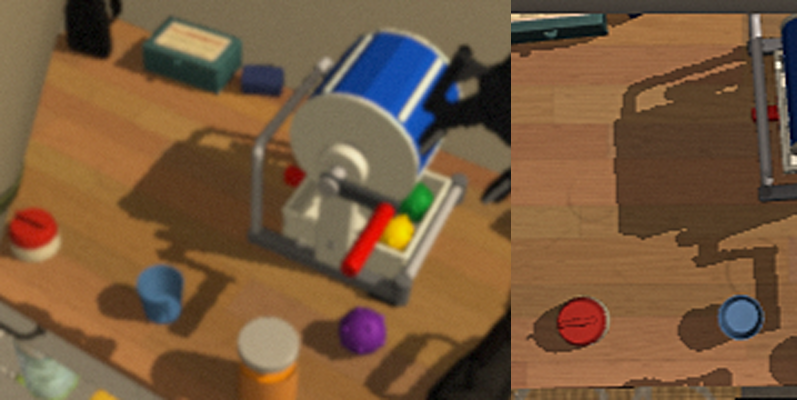

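Both balls lie in the tray, green at (418,202) and yellow at (400,230), with the port down and the bystanders unmoved. One quick check that the tray is still home.

```bash
python3 - <<'E'
from h import *
np.set_printoptions(precision=4,suppress=True)
p,d=vision.camera("top");ci=vision.camera_info("top");q=p.astype(int);L=cloud(d,ci)-O
m=(q[...,2]>90)&(q[...,1]<60)&(q[...,0]<60)&(d>0)&(L[...,2]<.06)&(L[...,2]>.03)&(np.abs(L@Y)<.04)&(np.abs(L@X+.11)<.05)
print(m.sum(),np.percentile((L@X)[m],[2,50,98]),np.percentile((L@Y)[m],[2,50,98]))
p,d=vision.camera("scene");ci=vision.camera_info("scene");L=cloud(d,ci)-O;q=p.astype(int)
m=(q.min(-1)>120)&(d>0)&(abs(L[...,2]-.05)<.006)&(abs(L@X-.08)<.02)&(abs(L@Y)<.085)   # far rim
y=(L@Y)[m];x=(L@X)[m];print(m.sum(),np.polyfit(y,x,1) if m.sum()>9 else "", np.percentile(x,[2,50,98]) if m.sum() else "")
print(robot.sense()["t"])
E
```

```text
25 [-0.1194 -0.0953 -0.0893] [-0.0046  0.0009  0.0109]
120 [-0.0036  0.0811] [0.0635 0.0828 0.0868]
20.5
```

```bash
python3 -c "
from station import ticket
print(ticket.close_job())"
```

```text
the job is handed in; nothing more can be done
None
```

The tray is home against the rear stop, the drum's port faces straight down, both balls are in the tray, the bystanders in view (timer, cup, jar) had not moved and I never went near the soap bar, and I handed the job in at about 20.5 s.

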